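# Pack the plaster replicas in their fitted box bases

### The arm

A 6-joint arm with a two-finger parallel gripper is mounted at the origin on the work surface. World frame = base frame: x ahead of the robot, y to its left, z up, the work surface at z = 0. Lengths are in mm, angles in rad, forces in N, time in s.
With the tool pointing down it reaches from about 350 to 1000 mm from the base axis. Payload 7.1 kg.
Tool frame: the origin (TCP) lies between the finger pads; the fingertips stand bot.finger_overhang ahead of it and the grasp point (between the pads) lies 2 mm behind it (bot.finger_overhang is the distance from the TCP to the fingertips, in mm); z points along the fingers, x is the direction in which the jaws open and shut, and the axes are right-handed (so a half turn about z gives the same grasp; the last joint's range is limited). The gripper opens to 85 mm and grips with 20 to 120 N. Pads are 22 mm wide; open, the fingers measure 114 mm over their backs; the gripper's body (76 mm by 85 mm) begins 54 mm behind the grasp point. The pads swing forward as they close: fully open they stand 13 mm farther back than shut.
Start: joints at [1.197, 0.423, 1.63, -0, 1.089, -0.019], TCP at [217.095, 586.067, 248.319] pointing down, gripper open.
Joint ranges: [-3, 3], [-0.9, 2.11], [0.09, 2.58], [-1.31, 4.45], [0.11, 2.69], [-2.54, 2.54]. Speed limits (rad/s): [2.39, 2.39, 3.01, 3.14, 3.14, 3.14].

### API

Orientations are given as a unit quaternion [x, y, z, w].
In Python, from station import bot, eyes, workorder gives the robot as it stands. The module is installed in compiled form; this text tells all that it offers.
- The arm moves only by the tool drive_tool, never from a script. Its argument "rows" is a list that holds one entry, the list of rows, each a list of 4 numbers: the shift along the world's x, y, z in mm, then the turn about the world's z in degrees. In form: [[[dx, dy, dz, yaw], ...]]. A call has 1 to 8 rows; each row is the pose to reach, as a shift and turn from the pose commanded when the call began; what a row does not reach only later rows make up. A row lasts 1/8 s, in which the tool goes at most 62.5 mm and 10.7 degrees, less where a joint would pass 70% of its speed; a pose out of reach is approached as far as the arm can. A call with a gripper value outside its range is refused whole. "hand" is the opening, from -1 (shut) to 1 (fully open), set as the call begins (left out, the last holds). The fingers move at their own pace and stop on an object; the grip force is fixed at half the most. Time passes only in rows, so rows that repeat a pose let the fingers close. It gives the time, the measured TCP pose, the force and the opening at its end, in the units of the state.
- bot.read_state(): the state, without advancing time (a new reading comes with each control period).
- eyes.camera(name): name is "scene" or "top"; returns the picture (400x640x3 uint8, blue, green, red); there is no depth.
- eyes.camera_info(name): a dict with "intrinsics" (3x3 intrinsics, pixels), "pose" (4x4, takes a point from camera to world coordinates). Camera axes: x right, y down, z forward; pixel columns grow to the right and rows downward; lengths in mm; the calibration is good to about 2 mm. A picture is of the moment at which its call begins. camera_info takes no time and is no camera call.
- workorder.finish_job(): hands the job in, once; it reports no verdict.
The state is a dict: "time": time; "q": joint angles; "qvel": joint speeds; "joint_torque": joint torques, N m; "eef_pos": TCP position; "tool_rot": TCP orientation; "force": force on the tool from outside, world axes, zero at the start; "ft_torque": the same for the moment, N m; "opening": opening from 0.0 (shut) to 1.0 (fully open).
Only numpy, scipy, OpenCV 4.12 (cv2) and the standard library are available. Lean on these libraries where they do the work, as an engineer would, in place of code of your own. Each camera call takes 0.05 s, during which the arm holds its last target. There are 200 camera calls.

### The job

Pack the four finished plaster replicas (king's bust, obelisk, jackal-headed jar, cat) for dispatch: stand each one upright in the box base whose foam cut-out is made for its foot, the same shape and only a little larger, with the foot fully down on the cut-out's floor, either way round. They are brittle, so set them down rather than drop them and knock none over, and leave the mixing bowl and the brush pot where they stand.

Things in the scene. Friction and masses are not known exactly. Their poses are not given: they have to be found in the camera images.
- bust_center (a point): White plaster king's bust (the small one, not that on the turntable), 94 mm tall, about 0.24 kg, facing +x. Round foot 60 mm in diameter, 14 mm high. Shoulders, 62 mm wide along y, end 29 mm above the underside; above them, from 31 to 68 mm, the headcloth's flat upright sides face +y and -y, 52 mm apart: grip there. The point is on the foot's upright axis, half-way up; z is up.
- obelisk_center (a point): Obelisk, 100 mm tall, on a square foot 46 x 46 mm and 14 mm high (sides along x and y), about 0.13 kg. Its square shaft, sides along x and y, tapers from 27 mm wide at 20 mm above the underside to 20 mm wide at 86 mm (24 mm half-way up). White plaster. The point is on the upright axis through the middle of the foot, half-way up; z is up.
- canopic_jar_center (a point): Lidded burial jar with a jackal's head (snout along +x), 94 mm tall, on a small round foot 40 mm in diameter; the round body widens upward and is 52 mm in diameter from 43 to 60 mm above the underside. About 0.18 kg. White plaster. The point is on the upright axis through the middle of the foot, half-way up; z is up.
- cat_center (a point): Seated cat facing along +x, 92 mm tall, on an oblong foot 74 mm (along x) by 38 mm (along y), 14 mm high, about 0.15 kg. From 30 to 62 mm above the underside the body is 28 mm wide along y, with upright sides; below that the haunches are 34 mm wide. White plaster. The point is on the upright axis through the middle of the foot, half-way up; z is up.
- tray_round_large_seat (a point): Open base of a cardboard packing box, 112 x 112 mm, rim 30 mm above the bench, fixed to the bench. Inside is dark foam, its top 26 mm above the bench, with one cut-out in the middle, 12 mm deep and with a pale floor: round, 72 mm in diameter. The point is the middle of the cut-out's floor, 14 mm above the bench; z is up, x and y run along the box's sides.
- tray_round_small_seat (a point): Open base of a cardboard packing box, 112 x 112 mm, rim 30 mm above the bench, fixed to the bench. Inside is dark foam, its top 26 mm above the bench, with one cut-out in the middle, 12 mm deep and with a pale floor: round, 52 mm in diameter. The point is the middle of the cut-out's floor, 14 mm above the bench; z is up, x and y run along the box's sides.
- tray_square_seat (a point): Open base of a cardboard packing box, 112 x 112 mm, rim 30 mm above the bench, fixed to the bench. Inside is dark foam, its top 26 mm above the bench, with one cut-out in the middle, 12 mm deep and with a pale floor: square, 58 x 58 mm, sides along x and y. The point is the middle of the cut-out's floor, 14 mm above the bench; z is up, x and y run along the box's sides.
- tray_oblong_seat (a point): Open base of a cardboard packing box, 112 x 112 mm, rim 30 mm above the bench, fixed to the bench. Inside is dark foam, its top 26 mm above the bench, with one cut-out in the middle, 12 mm deep and with a pale floor: oblong, 86 mm along x by 50 mm along y. The point is the middle of the cut-out's floor, 14 mm above the bench; z is up, x and y run along the box's sides.
- bowl_center (a point): Bystander: loose grey mixing bowl, 108 mm across the rim, 52 mm tall. The point is on its axis, half-way up.
- brush_pot_center (a point): Bystander: loose white pot, 68 mm in diameter and 85 mm tall, with brushes and tools standing in it up to 150 mm above the bench and at most 34 mm from its axis. The point is on the pot's axis, 42.5 mm above the bench.
There are look-alikes about, which are no part of the job. What is shaped like the part that bears tray_round_small_seat but blue is not meant. What is shaped like the part that bears bust_center but turquoise is not meant.

How it is judged:
By the outcome, as a careful person would: the job done as asked, in the order asked, and still so for the second after the job is handed in, with the robot touching nothing.
It also fails if it takes over 106 s, if anything falls off the work surface, if the arm or the gripper's body presses on something with over 40 N, if the wrist force passes 120 N, or if a joint passes its speed limit or range.

## Working session

There is one attempt and no reset: what is moved stays moved. The work goes in short steps, Python scripts to look and compute and a tool call to move; the robot and the scene stay as the last step left them, time stands still between calls to the robot, and variables do not carry over. Pictures are saved under pics/ and viewed, about 12 in all and at most 16, crops included, and the job is handed in when it is done.

Besides the shell and the picture viewer there is one more tool, called after ">>>" as a command line: name --argument value ..., lists and objects as JSON in quotes. drive_tool: Moves the arm, as the interface text tells. Its arguments: {"type":"object","properties":{"rows":{"type":"array","items":{"type":"array","items":{"type":"array","items":{"type":"number"}}}},"hand":{"type":"number"}},"required":["rows"]}

```bash
mkdir -p pics; python3 - <<'E'
from station import bot,eyes,workorder
import cv2,numpy as np
for n in("scene","top"):
    cv2.imwrite(f"pics/{n}0.png",eyes.camera(n)); i=eyes.camera_info(n); print(n,np.round(i["intrinsics"],1).tolist(),np.round(i["pose"],3).tolist())
print(bot.read_state(),bot.finger_overhang)
E
```

```text
scene [[363.1, 0.0, 319.0], [0.0, 363.1, 206.4], [0.0, 0.0, 1.0]] [[-0.064, 0.679, -0.731, 1080.978], [0.998, 0.031, -0.058, 45.755], [-0.017, -0.734, -0.679, 658.833], [0.0, 0.0, 0.0, 1.0]]
top [[400.9, 0.0, 322.6], [0.0, 400.9, 198.2], [0.0, 0.0, 1.0]] [[-0.016, -0.995, 0.1, 370.001], [-1.0, 0.016, -0.002, 1.658], [-0.0, -0.1, -0.995, 1081.479], [0.0, 0.0, 0.0, 1.0]]
{'time': 0.1, 'q': array([ 1.19701813e+00,  4.23780044e-01,  1.63059748e+00,  4.75074206e-05,
        1.08858744e+00, -1.90096502e-02]), 'qvel': array([ 0.00081172, -0.00122741, -0.00221866,  0.00129419,  0.00129209,
        0.00149468]), 'joint_torque': array([-1.74358797e-04, -5.58426046e+01, -2.82445496e+01, -1.32824298e-04,
        2.94043974e-03,  3.22358358e-05]), 'eef_pos': array([216.91104969, 585.66296881, 247.61996958]), 'tool_rot': array([ 8.20790286e-01,  5.71229232e-01, -5.82220614e-04,  3.63689073e-04]), 'force': array([ 0.19396897, -0.57018342, -0.36948635]), 'ft_torque': array([-0.05126757, -0.00105852,  0.01919203]), 'opening': 0.9997727395764111} 17.0
```

View pics/scene0.png

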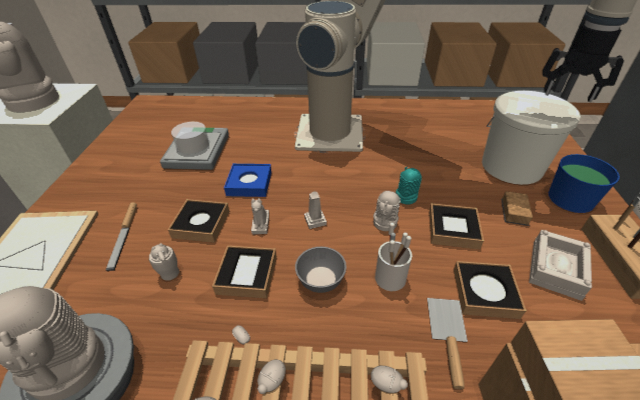

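View pics/top0.png

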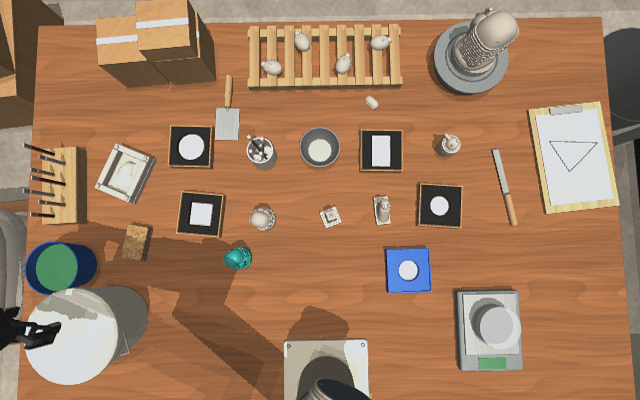

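The candidates, as (scene pixels; top pixels):
- **Bust:** white (387,210; 262,217), turquoise (410,185; 238,258) and the large one on the turntable. The small white one fits.
- **Round boxes:** cardboard with small hole (200,219; 440,205), cardboard with large hole (487,288; 190,147) and blue (248,180; 408,270). The blue one is excluded.
- **Other replicas:** cat (260,216; 383,208), obelisk (315,210; 330,215), jar (165,262; 449,146).
- **Other boxes:** oblong (245,270; 381,150), square (455,225; 201,214).

I'll confirm these in enlarged crops.

```bash
python3 - <<'E'
import cv2
t=cv2.imread("pics/top0.png");s=cv2.imread("pics/scene0.png")
cv2.imwrite("pics/topc.png",cv2.resize(t[115:285,160:480],(800,425),interpolation=cv2.INTER_CUBIC))
cv2.imwrite("pics/scc.png",cv2.resize(s[160:320,140:540],(800,320),interpolation=cv2.INTER_CUBIC))
E
```

```text
(no output)
```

View pics/topc.png

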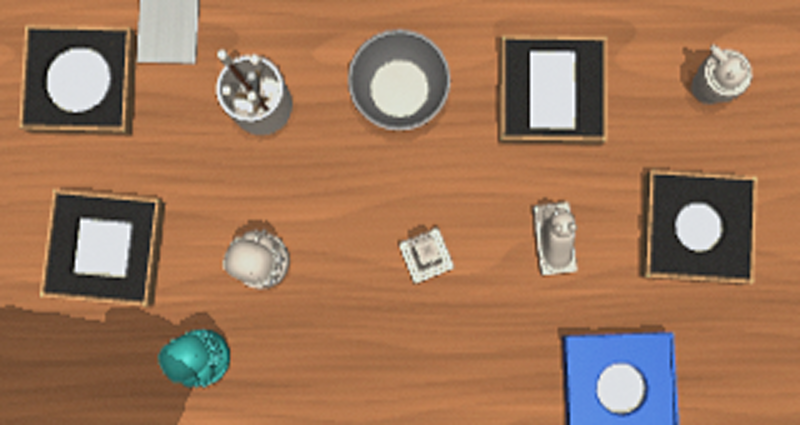

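View pics/scc.png

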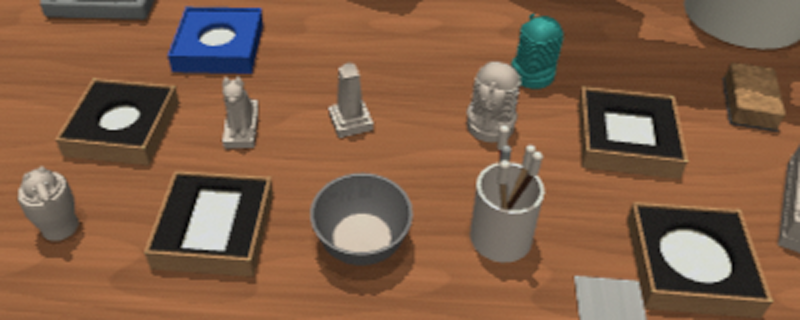

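```bash
cat > h.py <<'E'
import cv2,numpy as np
from station import bot,eyes
I={n:(np.array(eyes.camera_info(n)["intrinsics"]),np.array(eyes.camera_info(n)["pose"])) for n in("scene","top")}
def ray(n,p):
    K,T=I[n]; p=np.atleast_2d(p).astype(float); d=np.c_[p,np.ones(len(p))]@np.linalg.inv(K).T@T[:3,:3].T
    return T[:3,3],d
def plane(n,p,z):
    c,d=ray(n,p); return c+d*((z-c[2])/d[:,2])[:,None]
def tri(a,b):
    (c1,d1),(c2,d2)=ray("top",a),ray("scene",b); d1,d2=d1[0],d2[0]
    s,t=np.linalg.lstsq(np.c_[d1,-d2],c2-c1,rcond=None)[0]; p,q=c1+s*d1,c2+t*d2
    return (p+q)/2,np.linalg.norm(p-q)
def blob(m,pt,r=45):
    x,y=pt; w=np.zeros_like(m); w[max(0,y-r):y+r,max(0,x-r):x+r]=1
    cs,_=cv2.findContours(m*w,cv2.RETR_EXTERNAL,cv2.CHAIN_APPROX_NONE)
    cs=[c for c in cs if cv2.contourArea(c)>40]
    return max(cs,key=lambda c:cv2.pointPolygonTest(c,(float(x),float(y)),True))
def masks(im):
    h=cv2.cvtColor(im,cv2.COLOR_BGR2HSV); 
    white=((h[...,1]<85)&(h[...,2]>75)).astype(np.uint8); dark=(h[...,2]<75).astype(np.uint8)
    return white,dark
def centre(c):
    m=cv2.moments(c); return np.array([m["m10"]/m["m00"],m["m01"]/m["m00"]])
E
python3 - <<'E'
from h import *
np.set_printoptions(precision=1,suppress=True)
im={"top":cv2.imread("pics/top0.png"),"scene":cv2.imread("pics/scene0.png")}
M={n:masks(im[n]) for n in im}
tr={"RL":((190,147),(487,288)),"RS":((440,205),(200,219)),"SQ":((201,214),(455,225)),"OB":((381,150),(245,270))}
for k,(a,b) in tr.items():
    ca,cb=blob(M["top"][0],a),blob(M["scene"][0],b)
    P,e=tri(centre(ca),centre(cb)); print(k,"floor tri",P,e,"top@14",plane("top",centre(ca),14)[0],end=" ")
    fl=plane("top",ca[:,0],14)[:,:2].astype(np.float32); print("floor rect",cv2.minAreaRect(fl))
    # foam: dark comp touching floor
    m=M["top"][1].copy(); cv2.drawContours(m,[ca],-1,1,-1); m=cv2.morphologyEx(m,cv2.MORPH_CLOSE,np.ones((3,3),np.uint8));m=cv2.morphologyEx(m,cv2.MORPH_OPEN,np.ones((5,5),np.uint8))
    cf=blob(m,a,32); r=cv2.minAreaRect(plane("top",cf[:,0],26)[:,:2].astype(np.float32)); print("   foam",r)
ob={"bust":((262,217),(387,208)),"obel":((330,215),(315,212)),"jar":((449,146),(165,262)),"cat":((383,208),(260,216))}
for k,(a,b) in ob.items():
    L=[]
    for n,p in(("top",a),("scene",b)):
        c=blob(M[n][0],p,30); o,d=ray(n,c[:,0]); mid=np.arctan2(*d.mean(0)[1::-1]); az=(np.arctan2(d[:,1],d[:,0])-mid+np.pi)%(2*np.pi)-np.pi
        L.append((o[:2],mid+(az.min()+az.max())/2)); print(k,n,cv2.boundingRect(c),end=" ")
        if n=="top":
            r=cv2.minAreaRect(plane(n,c[:,0],14)[:,:2].astype(np.float32)); print("rect14",r)
        else: ct=c
    A=np.array([[np.cos(t),np.sin(t)] for _,t in L]).T; s=np.linalg.solve(np.c_[A[:,0],-A[:,1]],L[1][0]-L[0][0]); X=L[0][0]+s[0]*A[:,0]
    top=ct[ct[:,0,1].argmin(),0]; bot_=ct[ct[:,0,1].argmax(),0]
    o,d=ray("scene",top); d=d[0]; z=o[2]+d[2]*np.linalg.norm(X-o[:2])/np.linalg.norm(d[:2])
    print("   axis",X,"top z",z,"front foot at z0",plane("scene",bot_,0)[0])
E
```

```text
RL floor tri [623.6 353.9  19.1] 1.80897945530901 top@14 [624.6 354.6  14. ] floor rect ((624.5587768554688, 353.48455810546875), (68.19709014892578, 69.03417205810547), 89.0831069946289)
   foam ((624.63916015625, 354.5831298828125), (103.66626739501953, 101.0749740600586), 89.08293151855469)
RS floor tri [ 453.  -307.9   20.9] 1.7641183495201431 top@14 [ 453.7 -310.8   14. ] floor rect ((453.43475341796875, -310.55718994140625), (48.10722732543945, 51.228607177734375), 87.54257202148438)
   foam ((454.2087097167969, -306.01702880859375), (113.07453918457031, 102.4736328125), 85.24996948242188)
SQ floor tri [441.5 324.1  20.3] 1.8491026699751618 top@14 [441.8 325.1  14. ] floor rect ((441.92193603515625, 324.9342041015625), (57.971683502197266, 60.9702033996582), 83.88226318359375)
   foam ((441.78057861328125, 324.97369384765625), (103.00984954833984, 102.96673583984375), 83.8715591430664)
OB floor tri [ 603.9 -158.3   18.8] 2.2703632846196977 top@14 [ 605.2 -160.2   14. ] floor rect ((605.3424682617188, -160.28814697265625), (48.934200286865234, 86.00432586669922), 88.374893188476
[... 416 characters left out ...]
, -19.33909034729004), (47.48524475097656, 45.98739242553711), 20.926010131835938)
obel scene (304, 191, 23, 38)    axis [420.1 -17.5] top z 94.66104047518809 front foot at z0 [452.7 -30.7   0. ]
jar top (437, 133, 24, 24) rect14 ((615.0150756835938, -344.4414367675781), (56.50655746459961, 67.3460693359375), 61.62824249267578)
jar scene (149, 243, 29, 37)    axis [ 609.9 -330. ] top z 99.18191457446517 front foot at z0 [ 623.9 -341.     0. ]
cat top (373, 196, 18, 29) rect14 ((444.2321472167969, -158.7053985595703), (75.18863677978516, 43.649906158447266), 4.0496697425842285)
cat scene (251, 198, 18, 36)    axis [ 444.4 -156.6] top z 86.86766887210968 front foot at z0 [ 476.6 -170.9    0. ]
```

```bash
python3 - <<'E'
import cv2,numpy as np
from h import *
t=cv2.imread("pics/top0.png");s=cv2.imread("pics/scene0.png")
def crop(im,n,x,y,w=48):
    wm=masks(im)[0]; c=im[y:y+w,x:x+w]; c=cv2.resize(c,(390,390),interpolation=cv2.INTER_CUBIC)
    for i in range(0,w,8): cv2.putText(c,str(x+i),(int(i*390/w),10),0,.35,(0,255,255),1);cv2.putText(c,str(y+i),(0,int(i*390/w)+10),0,.35,(0,255,255),1);cv2.line(c,(int(i*390/w),12),(int(i*390/w),18),(0,255,255),1)
    return c
g=np.vstack([np.hstack([crop(t,0,238,194),crop(s,0,364,188)])])
cv2.imwrite("pics/bust.png",g)
g=np.hstack([crop(t,0,426,122),crop(s,0,142,238)]);cv2.imwrite("pics/jar.png",g)
E
```

```text
(no output)
```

View pics/bust.png

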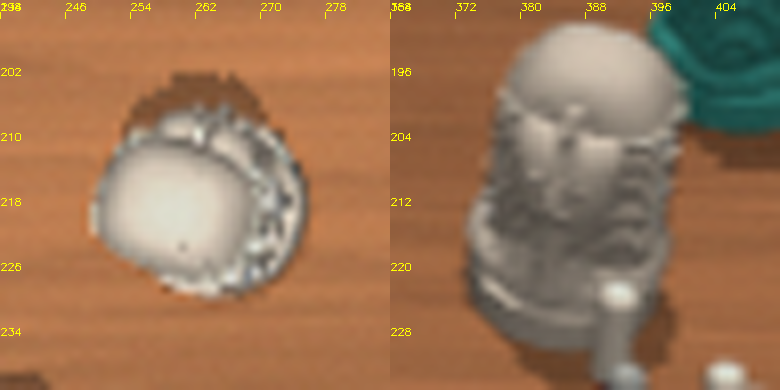

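View pics/jar.png

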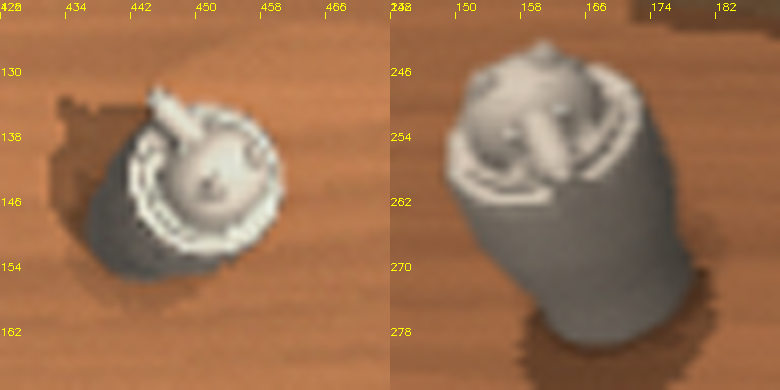

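Top view of the bust: foot arc to column 275.5, rows 206.5 to 230.7. The flat sides of the headcloth slope about 25°. In the scene view its foot front is at (385.5,230.5). Jar: rim centre at (451.5,144.1) in top and (161.1,254.6) in scene, foot front at (167.2,280.5).

```bash
python3 - <<'E'
from h import *
np.set_printoptions(precision=1,suppress=True)
C=np.array(I["scene"][1][:2,3])
def back(p,r):
    P=plane("scene",p,0)[0][:2]; u=(P-C)/np.linalg.norm(P-C); return P+u*r
print("bust top foot@12",plane("top",(264.2,218.6),12)[0],"scene",back((385.5,230.7),30), "left edge", plane("scene",(373.3,222),10))
P,e=tri((260,218.6),(387.4,192));print("bust head apex tri",P,e)
P,e=tri((451.5,144.1),(161.1,254.6));print("jar rim",P,e,"scene foot",back((167.2,280.5),20))
# heights: obelisk tip (crop px 426,243)->top ; scene (348,67)
P,e=tri((160+426/2.5,115+243/2.5),(140+348/2,160+67/2));print("obel tip",P,e)
P,e=tri((160+563/2.5,115+215/2.5),(140+233/2,160+82/2));print("cat head",P,e)
print("bowl",plane("top",(320,147),52),"pot",plane("top",(261,150),85))
im=cv2.imread("pics/top0.png");g=cv2.GaussianBlur(cv2.cvtColor(im,6),(0,0),.8)
m=(g>170).astype(np.uint8)
for p in((260,218),):
    c=blob(cv2.morphologyEx(m,cv2.MORPH_OPEN,np.ones((3,3),np.uint8)),p,20); print(cv2.minAreaRect(plane("top",c[:,0],80)[:,:2].astype(np.float32)),cv2.fitEllipse(c))
E
```

```text
bust top foot@12 [425.9 156.7  12. ] scene [423.4 165.1] left edge [[433.8 129.7  10. ]]
bust head apex tri [421.5 155.1  99.2] 1.444337113538789
jar rim [ 607.3 -333.3   64.6] 3.828334855157328 scene foot [ 612.  -342.9]
obel tip [434.4 -17.6  99.1] 1.5467669675983007
cat head [ 460.1 -152.5   93. ] 4.514056534132337
bowl [[608.7   4.8  52. ]] pot [[595.7 154.   85. ]]
((420.8052062988281, 160.04051208496094), (36.56936264038086, 29.867427825927734), 70.7705078125) ((258.9508361816406, 219.37062072753906), (12.410218238830566, 14.969988822937012), 111.48252868652344)
```

Poses found:
- **Replicas:** bust (425,158), yaw about -21°. Obelisk (429,-18.5), yaw about 21°. Jar (608,-334). Cat (444,-156.5), yaw about 4°.
- **Seats:** large round (625,354), small round (454,-310), square (442,325) at -6°, oblong (605,-160) at -1.5°.

The heights agree with the text. I'll move to above the bust; the jaw is at 69.7°, which already fits.

>>> drive_tool --rows '[[[25,-50,0,0],[50,-105,0,0],[80,-160,0,0],[105,-215,0,0],[130,-270,0,0],[156,-320,0,0],[182,-375,0,0],[208,-428,0,0]]]' --hand 1

```text
time: 1.1
eef_pos: [425.5, 156.2, 248.3]
tool_rot: [0.821, 0.571, 0.0, 0.0]
force: [0.5, 0.6, 1.4]
opening: 0.997
```

>>> drive_tool --rows '[[[0,0,0,0],[0,0,-30,0],[0,0,-60,0],[0,0,-85,0],[0,0,-105,0],[0,0,-115,0],[0,0,-115,0],[0,0,-115,0]]]'

```text
time: 2.1
eef_pos: [425.5, 158.4, 133.9]
tool_rot: [0.821, 0.571, 0.001, 0.0]
force: [0.3, 0.2, -0.1]
opening: 0.999
```

```bash
cat > look.py <<'E'
import sys
from h import *
name,p=sys.argv[1],[float(v) for v in sys.argv[2:5]]; w=int(sys.argv[5]) if len(sys.argv)>5 else 70
out=[]
for n in("top","scene"):
    im=eyes.camera(n); K,T=I[n]; q=np.linalg.inv(T)@np.r_[p,1]; u=K@q[:3]; x,y=[int(np.clip(round(v)-w//2,0,m-w)) for v,m in zip(u[:2]/u[2],(640,400))]
    c=cv2.resize(im[y:y+w,x:x+w],(390,390),interpolation=cv2.INTER_CUBIC); print(n,"origin",x,y,"scale",390/w); out.append(c)
cv2.imwrite(f"pics/{name}.png",np.hstack(out)); s=bot.read_state(); print(s["time"],s["eef_pos"],s["tool_rot"],s["force"],s["opening"])
E
python3 look.py bust1 425 158 90 80
```

```text
top origin 219 177 scale 4.875
scene origin 348 156 scale 4.875
2.2 [425.56922503 158.3447756  134.04974955] [8.20756734e-01 5.71277376e-01 7.12085229e-04 1.91277470e-04] [0.19264661 0.31780493 0.39983888] 0.9993635693997839
```

View pics/bust1.png

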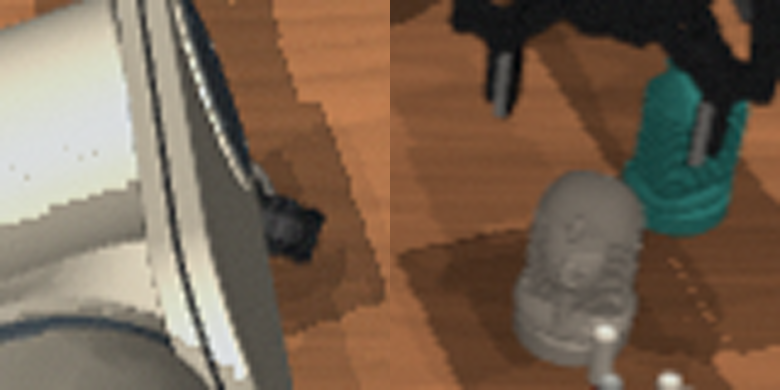

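The fingers, at (500,95) and (705,140) in the crop, straddle the bust at (590,260), and its face points the expected way. Now descend and grip.

>>> drive_tool --rows '[[[0,0,-20,0],[0,0,-40,0],[0,0,-58,0],[0,0,-72,0],[0,0,-82,0],[0,0,-82,0],[0,0,-82,0]]]'

```text
time: 3.08
eef_pos: [425.4, 158.2, 51.7]
tool_rot: [0.821, 0.571, 0.0, 0.0]
force: [0.0, 0.3, -0.2]
opening: 1.002
```

>>> drive_tool --rows '[[[0,0,0,0],[0,0,0,0],[0,0,0,0],[0,0,0,0],[0,0,0,0],[0,0,0,0],[0,0,0,0],[0,0,0,0]]]' --hand -1

```text
time: 4.08
eef_pos: [425.3, 158.1, 52.0]
tool_rot: [0.821, 0.571, 0.0, 0.0]
force: [-0.8, -1.6, 7.2]
opening: 0.6
```

>>> drive_tool --rows '[[[0,0,10,0],[0,0,25,0],[0,0,45,0],[0,0,70,0],[25,25,85,0],[55,55,90,0],[90,90,90,0],[120,120,90,0]]]'

```text
time: 5.08
eef_pos: [546.2, 279.3, 142.7]
tool_rot: [0.821, 0.571, 0.001, 0.0]
force: [0.1, -0.4, -3.0]
opening: 0.596
```

>>> drive_tool --rows '[[[30,28,0,0],[55,53,0,0],[70,68,0,0],[80,76,0,0],[80,76,-10,0],[80,76,-25,0],[80,76,-40,0],[80,76,-40,0]]]'

```text
time: 6.08
eef_pos: [623.5, 353.0, 98.9]
tool_rot: [0.821, 0.571, -0.002, -0.0]
force: [-0.0, 0.4, -2.2]
opening: 0.601
```

```bash
python3 look.py bust2 625 354 50 90
```

```text
top origin 142 98 scale 4.333333333333333
scene origin 447 234 scale 4.333333333333333
6.175 [624.88905024 353.82411061 100.91854955] [ 8.20839324e-01  5.71159041e-01 -3.90502671e-04 -4.21151530e-05] [ 0.35749821  0.00852585 -2.17844253] 0.6011973813126226
```

View pics/bust2.png

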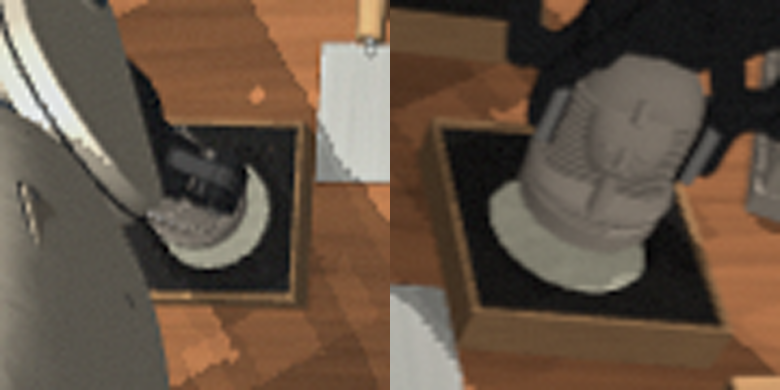

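```bash
python3 - <<'E'
from h import *
np.set_printoptions(precision=1,suppress=True)
P=plane("scene",(447+210/4.333,234+250/4.333),49)[0]; C=I["scene"][1][:3,3]; u=(P-C)[:2]; print(P,P[:2]+30*u/np.linalg.norm(u))
print(plane("scene",[(447+132/4.333,234+200/4.333),(447+280/4.333,234+215/4.333)],56))
print(plane("top",[(142+245/4.333,98+200/4.333),(142+200/4.333,98+250/4.333)],55))
E
```

```text
[653.5 353.5  49. ] [629.2 371. ]
[[633.  322.4  56. ]
 [637.8 386.8  56. ]]
[[620.6 321.5  55. ]
 [590.4 348.   55. ]]
```

The held foot is centred within about 2 mm of the seat. Lower it.

>>> drive_tool --rows '[[[1,1,-8,0],[1,1,-15,0],[1,1,-21,0],[1,1,-26,0],[1,1,-30,0],[1,1,-33,0],[1,1,-35,0],[1,1,-35,0]]]'

```text
time: 7.18
eef_pos: [626.2, 355.1, 66.4]
tool_rot: [0.821, 0.571, 0.0, 0.0]
force: [0.9, -0.3, -3.0]
opening: 0.603
```

>>> drive_tool --rows '[[[0,0,-0.5,0],[0,0,-1,0],[0,0,-1,0]]]'

```text
time: 7.55
eef_pos: [626.2, 355.1, 66.1]
tool_rot: [0.821, 0.571, 0.0, 0.0]
force: [-3.4, -2.1, 4.4]
opening: 0.599
```

>>> drive_tool --rows '[[[0,0,0,0],[0,0,0,0],[0,0,0,0],[0,0,0,0],[0,0,3,0],[0,0,15,0],[0,0,40,0],[0,0,75,0]]]' --hand 1

```text
time: 8.55
eef_pos: [625.7, 354.8, 141.0]
tool_rot: [0.821, 0.571, -0.001, -0.0]
force: [-0.3, 0.1, -0.8]
opening: 0.999
```

>>> drive_tool --rows '[[[0,0,40,0],[-10,-20,65,0],[-35,-65,70,-8],[-60,-115,70,-16],[-85,-165,70,-24],[-110,-210,70,-32],[-135,-260,70,-40],[-160,-305,60,-49]]]'

```text
time: 9.55
eef_pos: [466.1, 48.7, 201.8]
tool_rot: [0.984, 0.177, 0.002, 0.0]
force: [-0.2, -0.5, 0.9]
opening: 1.003
```

>>> drive_tool --rows '[[[-18,-35,-15,0],[-37,-69,-30,0],[-37,-69,-50,0],[-37,-69,-65,0],[-37,-69,-70,0],[-37,-69,-70,0]]]'

```text
time: 10.3
eef_pos: [429.4, -18.9, 130.7]
tool_rot: [0.984, 0.18, 0.0, 0.0]
force: [0.4, -0.3, -0.8]
opening: 1.002
```

```bash
python3 look.py obel1 429 -18 90 80; python3 - <<'E'
import cv2
a=cv2.imread("pics/obel1.png")[:,390:]
from h import *
s=eyes.camera("scene")[225:315,440:530]
cv2.imwrite("pics/obel1b.png",cv2.hconcat([a,cv2.resize(s,(390,390),interpolation=2)]))
E
```

```text
top origin 290 175 scale 4.875
scene origin 274 155 scale 4.875
10.4 [429.6167093  -18.8418161  130.95895543] [9.83742472e-01 1.79584008e-01 5.54907020e-04 1.58721692e-04] [ 0.75495391  0.00514989 -0.50269771] 1.0036659900121077
```

View pics/obel1b.png

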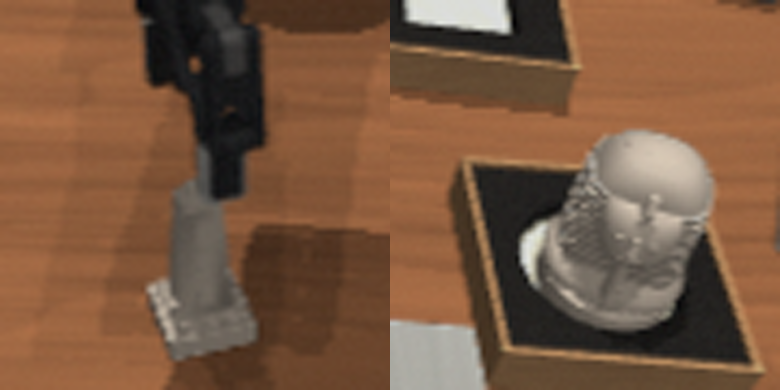

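The bust is upright in its cut-out. The fingers stand fore and aft of the obelisk, so descend and grip.

>>> drive_tool --rows '[[[0,0,-20,0],[0,0,-40,0],[0,0,-58,0],[0,0,-70,0],[0,0,-76,0],[0,0,-76,0],[0,0,-76,0]]]'

```text
time: 11.32
eef_pos: [429.4, -18.9, 54.7]
tool_rot: [0.984, 0.179, 0.0, 0.0]
force: [0.1, -0.1, -0.8]
opening: 0.999
```

>>> drive_tool --rows '[[[0,0,0,0],[0,0,0,0],[0,0,0,0],[0,0,0,0],[0,0,0,0],[0,0,0,0],[0,0,0,0],[0,0,0,0]]]' --hand -1

```text
time: 12.32
eef_pos: [429.0, -18.9, 54.7]
tool_rot: [0.984, 0.179, -0.0, 0.0]
force: [-1.2, -0.2, 8.9]
opening: 0.27
```

>>> drive_tool --rows '[[[0,0,8,0],[0,0,22,0],[0,0,42,0],[1,15,60,-3],[2,45,65,-7],[4,85,65,-11],[5,130,65,-15],[7,175,65,-19]]]'

```text
time: 13.32
eef_pos: [436.1, 157.5, 120.3]
tool_rot: [1.0, 0.013, 0.0, -0.0]
force: [0.2, -0.7, -1.2]
opening: 0.268
```

>>> drive_tool --rows '[[[1,45,0,-3],[3,90,0,-6],[4,125,0,-8],[5,150,0,-8],[6,163,0,-8],[6,169,-8,-8],[6,169,-18,-8],[6,169,-18,-8]]]'

```text
time: 14.32
eef_pos: [441.2, 323.7, 100.0]
tool_rot: [0.998, -0.056, -0.001, 0.001]
force: [0.9, 0.4, -2.2]
opening: 0.265
```

```bash
python3 look.py obel2 442 325 50 80
```

```text
top origin 157 173 scale 4.875
scene origin 417 175 scale 4.875
14.425 [441.92732919 324.21733727 100.91318533] [ 9.98452596e-01 -5.56060930e-02 -4.59339486e-04  4.05236396e-04] [-0.22234507 -0.67232564 -1.84807933] 0.2647123264191389
```

View pics/obel2.png

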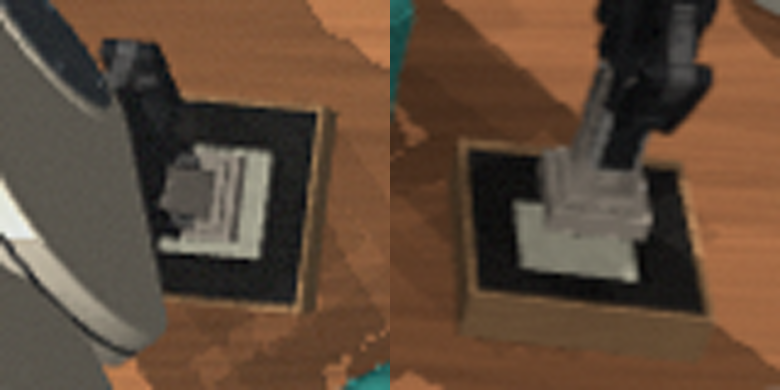

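```bash
python3 - <<'E'
from h import *
np.set_printoptions(precision=1,suppress=True)
f=lambda n,o,p,z:plane(n,np.array(o)+np.array(p)/4.875,z)
print("scene front bottom corners",f("scene",(417,175),[(158,223),(252,240)],46.5))
print("top right edge corners",f("top",(157,173),[(243,152),(236,243)],60))
E
```

```text
scene front bottom corners [[457.6 304.   46.5]
 [467.1 346.4  46.5]]
top right edge corners [[462.6 296.3  60. ]
 [415.  299.4  60. ]]
```

The foot is centred to about 2 mm and its yaw agrees. Lower it.

>>> drive_tool --rows '[[[1,0,-8,0],[1,0,-15,0],[1,0,-21,0],[1,0,-25,0],[1,0,-28,0],[1,0,-30,0],[1,0,-32,0],[1,0,-32,0]]]'

```text
time: 15.42
eef_pos: [443.1, 325.1, 69.3]
tool_rot: [0.998, -0.055, -0.0, 0.0]
force: [0.5, 0.1, -1.7]
opening: 0.264
```

>>> drive_tool --rows '[[[0,0,-0.5,0],[0,0,-1,0],[0,0,-1,0]]]'

```text
time: 15.8
eef_pos: [443.2, 325.2, 68.8]
tool_rot: [0.998, -0.055, 0.0, -0.0]
force: [-2.0, -2.0, 4.9]
opening: 0.269
```

>>> drive_tool --rows '[[[0,0,0,0],[0,0,0,0],[0,0,0,0],[0,0,0,0],[0,0,3,0],[0,0,15,0],[0,0,40,0],[0,0,80,0]]]' --hand 1

```text
time: 16.8
eef_pos: [442.5, 324.6, 149.0]
tool_rot: [0.998, -0.055, -0.001, 0.001]
force: [0.1, 0.1, 0.6]
opening: 0.999
```

>>> drive_tool --rows '[[[0,-5,35,0],[5,-45,45,-7],[17,-95,45,-14],[29,-145,45,-21],[42,-195,45,-28],[54,-245,45,-35],[66,-295,45,-42],[79,-345,45,-53]]]'

```text
time: 17.8
eef_pos: [522.4, -21.6, 194.4]
tool_rot: [0.869, -0.495, 0.001, -0.0]
force: [1.0, -0.0, 0.1]
opening: 1.003
```

>>> drive_tool --rows '[[[12,-50,0,0],[25,-100,0,0],[37,-150,0,0],[50,-200,0,0],[63,-250,-15,0],[75,-290,-30,0],[86,-314,-45,0],[86,-314,-60,0]]]'

```text
time: 18.8
eef_pos: [608.6, -335.7, 133.5]
tool_rot: [0.87, -0.494, 0.001, 0.0]
force: [-1.0, 1.1, 0.0]
opening: 1.005
```

```bash
python3 look.py jar1 608 -334 80 80; python3 - <<'E'
from h import *
a=cv2.imread("pics/jar1.png")
s=eyes.camera("scene")[170:250,415:495]
cv2.imwrite("pics/jar1b.png",cv2.resize(cv2.hconcat([a,cv2.resize(s,(390,390),interpolation=2)]),(800,267)))
E
```

```text
top origin 413 103 scale 4.875
scene origin 117 210 scale 4.875
18.9 [ 606.55344332 -332.78713644  131.56093607] [ 8.69976168e-01 -4.93089797e-01 -1.97692468e-03 -1.07783327e-04] [-1.20093257  0.92701397 -0.05614593] 0.9972586207634337
```

View pics/jar1b.png

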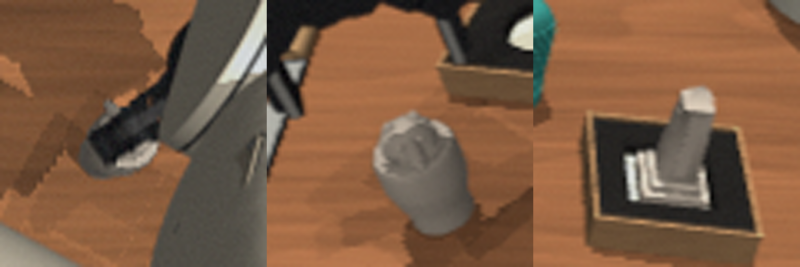

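The obelisk is upright in the square cut-out. Now check the jar axis against the TCP.

```bash
python3 - <<'E'
from h import *
K,T=I["scene"]
for z in(120,94,62,7,0):
    q=np.linalg.inv(T)@np.array([608.6,-334,z,1]);u=K@q[:3];u=u[:2]/u[2]; print(z,u.round(1),"in view crop",((u-[117,210])*4.875*.684+[267,0]).round())
E
```

```text
120 [150.9 237.4] in view crop [380.  91.]
94 [155.1 245.9] in view crop [394. 120.]
62 [159.9 255.8] in view crop [410. 153.]
7 [167.7 271.6] in view crop [436. 205.]
0 [168.6 273.5] in view crop [439. 212.]
```

>>> drive_tool --rows '[[[0,1,-20,0],[0,1,-40,0],[0,1,-58,0],[0,1,-72,0],[0,1,-80,0],[0,1,-84,0],[0,1,-84,0]]]'

```text
time: 19.82
eef_pos: [608.2, -333.0, 49.3]
tool_rot: [0.87, -0.493, 0.0, -0.0]
force: [0.0, 0.4, 0.0]
opening: 1.0
```

>>> drive_tool --rows '[[[0,0,0,0],[0,0,0,0],[0,0,0,0],[0,0,0,0],[0,0,0,0],[0,0,0,0],[0,0,0,0],[0,0,0,0]]]' --hand -1

```text
time: 20.82
eef_pos: [608.4, -333.0, 50.3]
tool_rot: [0.87, -0.493, 0.0, -0.0]
force: [-1.8, 1.5, 5.7]
opening: 0.582
```

>>> drive_tool --rows '[[[0,0,8,0],[0,0,20,0],[0,0,38,0],[-8,1,52,0],[-30,4,55,0],[-60,9,55,0],[-95,14,55,0],[-125,19,55,0]]]'

```text
time: 21.82
eef_pos: [481.5, -313.6, 105.2]
tool_rot: [0.87, -0.493, 0.0, 0.0]
force: [0.1, -0.7, -2.6]
opening: 0.588
```

>>> drive_tool --rows '[[[-15,2,0,0],[-25,4,0,0],[-29,4,0,0],[-29,4,-4,0],[-29,4,-6,0],[-29,4,-6,0]]]'

```text
time: 22.58
eef_pos: [454.4, -309.9, 97.9]
tool_rot: [0.87, -0.493, -0.0, -0.0]
force: [-0.6, 0.3, -2.1]
opening: 0.582
```

```bash
python3 look.py jar2 454 -310 50 80
```

```text
top origin 403 164 scale 4.875
scene origin 155 170 scale 4.875
22.675 [ 454.31723751 -309.91065956   98.14475024] [ 8.70108668e-01 -4.92859922e-01 -6.38322358e-05 -1.67702905e-05] [-0.93887428  0.12825699 -2.08313965] 0.5846728900005426
```

View pics/jar2.png

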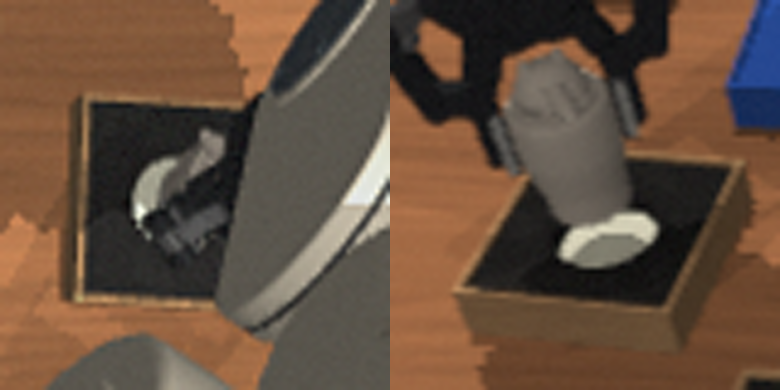

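```bash
python3 - <<'E'
from h import *
np.set_printoptions(precision=1,suppress=True)
f=lambda p,z:plane("scene",np.array((155,170))+(np.array(p)-[390,0])/4.875,z)
print(f([(551,212),(634,204),(594,228)],48))
C=I["scene"][1][:2,3];P=f([(594,228)],48)[0,:2];u=P-C;print(P+20*u/np.linalg.norm(u))
print("floor",f([(559,245),(657,232),(608,212),(605,268)],14))
K,T=I["scene"]
for p in((454,-310,48),(454,-310,14),(454,-310,26)):
    q=np.linalg.inv(T)@np.r_[p,1];v=K@q[:3];print(((v[:2]/v[2]-[155,170])*4.875+[390,0]).round())
E
```

```text
[[ 463.6 -325.1   48. ]
 [ 456.  -284.9   48. ]
 [ 473.9 -299.8   48. ]]
[ 456.5 -309.7]
floor [[ 453.4 -333.4   14. ]
 [ 441.5 -285.    14. ]
 [ 427.9 -315.4   14. ]
 [ 468.7 -304.3   14. ]]
[587. 200.]
[603. 247.]
[597. 231.]
```

The seat and the foot show the same 1 px offset, so they are aligned within about 2 mm. Lower it.

>>> drive_tool --rows '[[[-1,-0.5,-8,0],[-1,-0.5,-15,0],[-1,-0.5,-21,0],[-1,-0.5,-26,0],[-1,-0.5,-29,0],[-1,-0.5,-31,0],[-1,-0.5,-33,0],[-1,-0.5,-33,0]]]'

```text
time: 23.68
eef_pos: [453.1, -310.4, 65.3]
tool_rot: [0.87, -0.493, -0.0, -0.0]
force: [0.5, -0.2, -2.2]
opening: 0.582
```

>>> drive_tool --rows '[[[0,0,-0.5,0],[0,0,-1,0],[0,0,-1.5,0],[0,0,-1.5,0]]]'

```text
time: 24.18
eef_pos: [453.2, -310.5, 64.3]
tool_rot: [0.87, -0.493, 0.0, -0.0]
force: [-0.9, 1.7, 3.9]
opening: 0.585
```

>>> drive_tool --rows '[[[0,0,0,0],[0,0,0,0],[0,0,0,0],[0,0,0,0],[0,0,3,0],[0,0,15,0],[0,0,40,0],[0,0,75,0]]]' --hand 1

```text
time: 25.18
eef_pos: [452.7, -310.1, 139.7]
tool_rot: [0.87, -0.493, -0.001, -0.0]
force: [0.4, -0.8, 0.2]
opening: 1.001
```

>>> drive_tool --rows '[[[0,5,25,-4],[-2,35,35,-10],[-4,75,35,-17],[-6,115,30,-23],[-8,145,15,-27],[-9,154,0,-27],[-9,154,-8,-27],[-9,154,-8,-27]]]'

```text
time: 26.18
eef_pos: [444.2, -156.8, 130.9]
tool_rot: [0.731, -0.682, -0.0, 0.0]
force: [0.4, -0.5, -0.2]
opening: 0.998
```

```bash
python3 look.py cat1 444 -157 70 90; python3 - <<'E'
from h import *
s=eyes.camera("scene")[175:265,155:245]
a=cv2.imread("pics/cat1.png");cv2.imwrite("pics/cat1.png",cv2.hconcat([a[:,390:],cv2.resize(s,(390,390),interpolation=2)]))
K,T=I["scene"]
for z in(92,46,0):
    q=np.linalg.inv(T)@np.array([444,-156.5,z,1]);v=K@q[:3];print(z,(v[:2]/v[2]).round(1))
E
```

```text
top origin 340 163 scale 4.333333333333333
scene origin 211 159 scale 4.333333333333333
26.275 [ 444.5653122  -157.1093418   131.33739587] [ 7.30706482e-01 -6.82691593e-01  4.47717542e-04 -1.61445328e-04] [ 0.41843416 -0.11623959  0.18977667] 1.004823546154095
92 [255.2 196.7]
46 [257.7 210.7]
0 [260.1 223.8]
```

View pics/cat1.png

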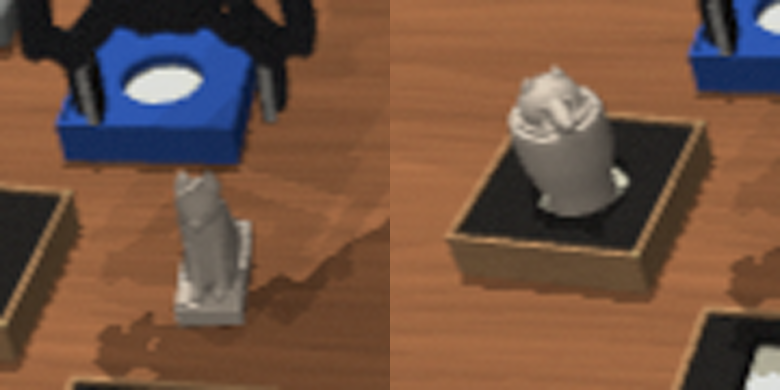

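The jar stands upright in its cut-out and the cat is centred between the fingers. Descend and grip.

>>> drive_tool --rows '[[[0,0,-20,0],[0,0,-40,0],[0,0,-58,0],[0,0,-72,0],[0,0,-78,0],[0,0,-81,0],[0,0,-81,0]]]'

```text
time: 27.2
eef_pos: [444.3, -156.5, 50.0]
tool_rot: [0.731, -0.682, 0.0, -0.0]
force: [-0.0, 0.0, 0.1]
opening: 0.997
```

>>> drive_tool --rows '[[[0,0,0,0],[0,0,0,0],[0,0,0,0],[0,0,0,0],[0,0,0,0],[0,0,0,0],[0,0,0,0],[0,0,0,0]]]' --hand -1

```text
time: 28.2
eef_pos: [444.3, -156.5, 50.2]
tool_rot: [0.731, -0.682, 0.0, -0.0]
force: [-1.1, 0.3, 5.3]
opening: 0.316
```

>>> drive_tool --rows '[[[0,0,8,0],[0,0,20,0],[0,0,38,0],[8,0,52,-1],[30,-1,55,-2],[60,-2,55,-4],[95,-2,55,-5.5],[125,-3,55,-5.5]]]'

```text
time: 29.2
eef_pos: [570.4, -159.4, 105.7]
tool_rot: [-0.697, 0.717, -0.0, 0.0]
force: [0.4, 0.8, -1.3]
opening: 0.316
```

>>> drive_tool --rows '[[[18,0,0,0],[29,0,0,0],[35,0,0,0],[36,0,-4,0],[36,0,-6,0],[36,0,-6,0]]]'

```text
time: 29.95
eef_pos: [604.4, -159.4, 98.5]
tool_rot: [-0.697, 0.717, 0.0, -0.0]
force: [0.0, 0.4, -1.6]
opening: 0.316
```

```bash
python3 look.py cat2 605 -160 50 80
```

```text
top origin 343 108 scale 4.875
scene origin 202 221 scale 4.875
30.05 [ 604.78585273 -159.45660549   98.76172484] [-6.97281930e-01  7.16796956e-01  1.55373025e-04 -9.68353785e-05] [-0.36904611 -0.3904598  -1.70147856] 0.31493762419209337
```

View pics/cat2.png

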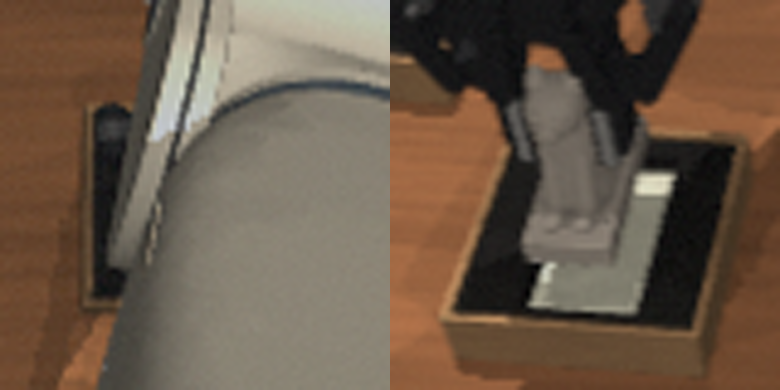

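```bash
python3 - <<'E'
from h import *
np.set_printoptions(precision=1,suppress=True)
f=lambda p,z:plane("scene",np.array((202,221))+(np.array(p)-[390,0])/4.875,z)
print("foot front",f([(526,255),(614,264)],48.6)); print("floor front",f([(530,306),(637,314)],14),"back right floor",f([(675,172)],14),"rim front",f([(443,322),(690,329),(743,136),(508,134)],30))
E
```

```text
foot front [[ 636.4 -178.2   48.6]
 [ 639.1 -139.6   48.6]]
floor front [[ 638.2 -182.4   14. ]
 [ 639.9 -134.6   14. ]] back right floor [[ 560.4 -132.4   14. ]] rim front [[ 659.1 -211.8   30. ]
 [ 657.1 -106.2   30. ]
 [ 550.4 -100.2   30. ]
 [ 554.6 -210.4   30. ]]
```

In the scene view the foot is about 4 mm toward -x of the box centre; the top view said 0. I'll split the difference with +2 mm in x, well within the 6 mm play, and lower.

>>> drive_tool --rows '[[[2,0,-8,0],[2,0,-15,0],[2,0,-21,0],[2,0,-26,0],[2,0,-29,0],[2,0,-31,0],[2,0,-33,0],[2,0,-33,0]]]'

```text
time: 31.05
eef_pos: [607.1, -159.4, 65.8]
tool_rot: [-0.697, 0.717, 0.0, -0.0]
force: [0.9, -1.3, -0.9]
opening: 0.322
```

>>> drive_tool --rows '[[[0,0,-0.5,0],[0,0,-1,0],[0,0,-1.5,0],[0,0,-1.5,0]]]'

```text
time: 31.55
eef_pos: [607.1, -159.5, 64.3]
tool_rot: [-0.697, 0.717, -0.0, 0.0]
force: [-0.1, 0.3, -2.2]
opening: 0.316
```

>>> drive_tool --rows '[[[0,0,-0.5,0],[0,0,-1,0],[0,0,-1,0]]]'

```text
time: 31.92
eef_pos: [607.1, -159.4, 64.3]
tool_rot: [-0.697, 0.717, -0.0, 0.0]
force: [-2.9, 1.2, 6.9]
opening: 0.319
```

Contact at 64.3, the expected height. Release, retreat and check.

>>> drive_tool --rows '[[[0,0,0,0],[0,0,0,0],[0,0,0,0],[0,0,0,0],[0,0,3,0],[0,0,15,0],[0,0,40,0],[0,0,80,0]]]' --hand 1

```text
time: 32.92
eef_pos: [606.4, -159.2, 143.8]
tool_rot: [-0.697, 0.717, 0.001, -0.001]
force: [0.1, 0.3, -0.5]
opening: 1.0
```

>>> drive_tool --rows '[[[0,0,50,0],[-30,20,90,0],[-70,40,110,0],[-115,65,115,0],[-160,90,115,0],[-200,110,115,0],[-220,120,115,0],[-220,120,115,0]]]'

```text
time: 33.92
eef_pos: [386.1, -39.0, 259.1]
tool_rot: [-0.698, 0.716, -0.0, 0.0]
force: [0.7, -0.7, 0.5]
opening: 0.999
```

```bash
python3 - <<'E'
from h import *
s=eyes.camera("scene");t=eyes.camera("top")
cv2.imwrite("pics/end.png",cv2.vconcat([cv2.resize(s[165:325,140:540],(800,320),interpolation=2),cv2.resize(t[115:240,160:480],(716,280),interpolation=2).copy() if 0 else cv2.resize(t[115:227,160:480],(800,280),interpolation=2)]))
E
```

```text
(no output)
```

View pics/end.png

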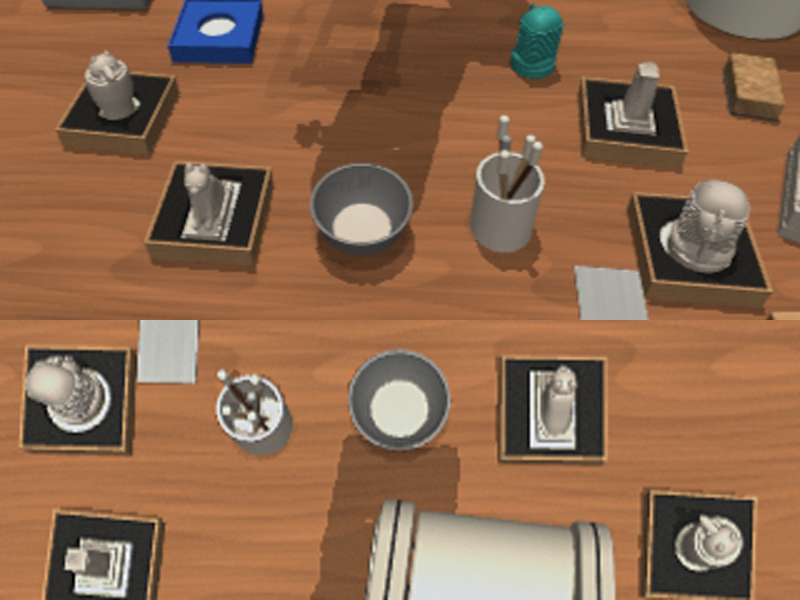

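All four stand upright inside their cut-outs, and the bowl and pot have not moved. Handing in.

```bash
python3 -c "
from station import workorder
print(workorder.finish_job())"
```

```text
the job is handed in; nothing more can be done
None
```

I packed all four replicas and handed the job in after about 34 s of the 106 s allowed:
- **Bust:** large round cut-out.
- **Obelisk:** square cut-out, turned 27° to match the box.
- **Jar:** small round cut-out in the cardboard box, not the blue one.
- **Cat:** oblong cut-out.

- **Seating:** each replica was lowered until it touched, 14 mm above its pick-up height, which is the height of the cut-out floor. The contact force I read each time was 7 N or less.
- **Last pictures:** both final views show all four upright inside their cut-outs, with the bowl, brush pot and look-alikes where they started. The arm was clear of everything.
- **Disagreements:** the two cameras differed by up to about 4 mm on the cat's x position, so I split the difference, within the 6 mm of play. The jar's foot measured from the scene picture was about 9 mm in y off its rim measurement. I used the rim, and the grip and placing bore that out.

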